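# Unlock the lid stay and close the sample chest

## Robot

A 6-joint arm with a two-finger parallel gripper is mounted at the origin on a cart in front of the work surface, level with it; the furniture and walls round the work are solid. World frame = base frame: x ahead of the robot, y to its left, z up, the work surface at z = 0. Lengths are in m, angles in rad, forces in N, time in s.
With the tool pointing down it reaches from about 0.425 to 0.95 m from the base axis. Payload 3.5 kg.
Tool frame: the origin (TCP) lies midway between the tips of the shut fingers; the grasp point (between the pads) lies 19 mm behind it; z points along the fingers, y is the line along which they close (so a half turn about z gives the same grasp; the last joint's range is limited). The gripper opens to 85 mm and grips with 20 to 120 N. Pads are 22 mm wide; open, the fingers measure 114 mm over their backs; the gripper's body (76 mm by 85 mm) begins 54 mm behind the grasp point. The pads swing forward as they close: fully open they stand 13 mm farther back than shut.
Start: joints at [-1.283, 0.286, 1.577, -0, 1.279, -0.15], TCP at [0.286, -0.611, 0.231] pointing down, gripper open.
Joint ranges: [-2.77, 2.77], [-0.9, 2.22], [0.21, 2.48], [-1.53, 4.67], [0.24, 2.81], [-2.84, 2.84]. Speed limits (rad/s): [2.79, 2.79, 3.14, 3.14, 3.14, 3.14].

## Interface

Orientations are given as a unit quaternion [x, y, z, w].
In Python, from plant import ctrl gives the robot as it stands. The module is installed in compiled form; this text tells all that it offers.
- The arm moves only by the shell command python3 -m inch 'ROWS' [FORCE]. ROWS is JSON, a list of rows, each a list of 5 numbers: the closure, from 0 (fully open) to 1 (shut), then the shift along the tool's x, y, z in m, then the turn about the tool's z in degrees. A call has 1 to 5 rows; each row is the pose to reach, as a shift and turn from the pose commanded when the call began, along the tool's axes at that moment; what a row does not reach only later rows make up. A row lasts 1/12 s, in which the tool goes at most 41.7 mm and 7.16 degrees, less where a joint would pass 70% of its speed; a pose out of reach is approached as far as the arm can. A call with a gripper value outside its range is refused whole. The fingers move at their own pace and stop on an object; FORCE is the grip in N (left out, the last holds). Time passes only in rows, so rows that repeat a pose let the fingers close. It gives the time, the measured TCP pose, the force, the opening and the grip force at its end, in the units of the state.
- ctrl.get_state(): the state, without advancing time (a new reading comes with each control period).
- ctrl.read_camera(name): name is "scene" or "top"; returns a dict with "pixels" (384x512x3 uint8, red, green, blue), "depth" (384x512 float32, m along the optical axis (not along the pixel's ray), 0 where there is no reading), "fx", "fy", "cx", "cy" (pixels), "D" ([k1, k2, p1, p2, k3] as OpenCV has them; the pictures are not rectified), "xyz" and "rotation" of the camera in the world. Camera axes: x right, y down, z forward; pixel columns grow to the right and rows downward; lengths in m; the calibration is good to about 2 mm. A picture is of the moment at which its call begins.
- ctrl.sign_off(): hands the job in; it is judged then, once.
Trained networks look in a picture, given as the dict that the camera call returned (one of the last four; its "shot" number tells which), for a name from the list of things; names that differ only in an ending like _2 or _b are one class to them, and where a whole thing is asked for, a point or a joint stands for the part that bears it (a point fixed in the world has none). Each returns a list of dicts, best first, with "score" (0 to 1); they miss things now and then, are a little off and sometimes report something else, mostly with a low value. They report only what shows in the picture. A call takes as long as a camera call.
- ctrl.spot_in(query, picture): "at" ([column, row] in pixels, amid what is visible of it).
- ctrl.tip_of(query, picture): "at" ([column, row] in pixels: a listed point, or the origin of a listed thing).
The state is a dict: "time": time; "qpos": joint angles; "dq": joint speeds; "joint_efforts": joint torques, N m; "eef_pos": TCP position; "tcp_rot": TCP orientation; "contact_force": force on the tool from outside, world axes, zero at the start; "wrist_torque": the same for the moment, N m; "opening": opening from 0.0 (shut) to 1.0 (fully open); "finger_force": force on a finger pad.
Only numpy, scipy, OpenCV 4.12 (cv2) and the standard library are available. Lean on these libraries where they do the work, as an engineer would, in place of code of your own. Each camera call takes 0.05 s, during which the arm holds its last target. There are 200 camera calls.

## Task

The sample chest's lid is propped open by a folding stay. Push the stay's knee by its red knob up past centre so that it unlocks (do not clamp the knob, and use no more than 20 N on it), then lower the lid without slamming it. Once it is shut, hold it down near its free edge with about 10 N, never over 15 N, for a second to seat it; leave the tins and cups around the chest where they are.

Things in the scene. Friction and masses are not known exactly. Their poses are not given: they have to be found in the camera images.
- chest: open-topped light wooden chest on screw feet, fixed to the worktop, 180 (x) x 250 (y) x 95 mm high; origin at the centre of its underside, which stands 0 to 20 mm above the worktop; x points from its front face (which carries the stay) to its back, y to the hinge side, z up. Three short tins stand in it, below the rim
- lid_hinge (a point): middle of the lid's hinge axis, which runs along the chest's x at the top of its +y wall; 125 mm from the chest's centre in y, 95 mm above its underside
- stay_pivot (a point): pivot of the stay's lower arm on the chest's front face; the arm turns about the chest's x axis and carries the knee; 53 mm to the -y side of the chest's centre, 50 mm above its underside
- stay_knob (a point): centre of the red round knob at the stay's knee: a rod 14 mm thick along the chest's x, sticking out 57 mm from the stay to -x. This point is 47 mm in front of the chest's front face. Free all round: push it from its +y side or from below. It moves only on a circle (radius 75 mm, chest's y-z plane) about the pivot's axis; unlocking carries it up and to the chest's -y, at first in equal parts
- stay_knee (a joint): knee angle, rad: 0 = locked on its stop, sagging 5 mm below centre; 0.104 = arms in line (dead centre); grows by about 0.02 per mm of knob travel as the knob is lifted. Bring it to 0.5 or more (25 mm of knob travel) before lowering the lid. Friction keeps it where it is left. About 2.6 when the lid is shut
- lid (a joint): lid angle, rad: 0 = fully open as found (1.29 rad above level), grows as the lid comes down, 1.29 = fully shut, where it meets a firm stop that gives by a fraction of a millimetre. A friction hinge holds it wherever it is left, so it must be moved all the way; this takes some 2 to 10 N at the free edge
- lid_panel: the lid, a wooden panel 180 x 250 mm, 12 mm thick, its underside level with the hinge axis and flush on the rim when shut; origin on the hinge axis; its own -y runs from the hinge to the free edge (250 mm), its own z is the normal of its outer face. It is thin: never load it with more than 15 N
- lid_press (a point): point on the dark strip on the lid's outer face, 230 mm from the hinge axis, in the middle of the lid's depth and 15 mm off the underside plane: push the lid here. When shut it lies 110 mm above the chest's underside
- tin_black: bystander: black sample tin, 64 mm wide, 78 mm high; origin at its foot
- mug_white: bystander: small white cup with a handle, 87 mm long, 50 mm high; origin at its foot
- cup_steel: bystander: steel dosing cup, 54 mm wide, 80 mm high; origin at its foot
- stay_lower: the stay's lower steel arm with the red knob; origin on the pivot, 5 mm in front of the chest's front face. Bears 20 N from the fingers at most (the forces of both fingers are added, so it is pushed, not gripped). Unlocking takes up to some 12 N, more the farther the knee is pushed

How it is judged:
On the way, in this order (a step that is already met when the one before it is completed fails the run):
1. the stay's knee is lifted well past centre while the lid is still up (value of joint stay_knee above 0.35 rad and value of joint lid below 0.6 rad), for 0.1 s.
2. the shut lid is held down with 7 to 15 N (value of joint lid above 1.282 rad and contact force between the fingers and lid_panel above 7 N), for 0.5 s.
At the end, for the whole second after the job is handed in: the lid is at rest, shut to within 0.008 rad (2 mm at its free edge) (value of joint lid above 1.282 rad and velocity of joint lid between -0.02 and 0.02 rad/s); the robot touches nothing.
It fails at once if the knob or lower arm of the stay is pushed or squeezed with more than 20 N (contact force between any of the fingers, the arm and stay_lower above 20 N).
It fails at once if the lid is pressed or struck with more than 15 N (contact force between any of the fingers, the arm and lid_panel above 15 N).
It fails at once if the lid comes down faster than 1.5 rad/s (velocity of joint lid above 1.5 rad/s).
It fails at once if a bystander is moved more than 15 mm (distance of any of tin_black, mug_white, cup_steel from where it was at the start of the episode above 0.015 m).
It also fails if it takes over 64 s, if anything falls off the work surface, if the arm or the gripper's body presses on something with over 40 N, if the wrist force passes 120 N, or if a joint passes its speed limit or range.

## Working session

There is one attempt and no reset: what is moved stays moved. The work goes in short steps, Python scripts to look and compute and a shell command to move; the robot and the scene stay as the last step left them, time stands still between calls to the robot, and variables do not carry over. Pictures are saved under pics/ and viewed, at most 10 in all, crops included, and the job is handed in when it is done.

```bash
mkdir -p pics; cat > h.py <<'E'
import numpy as np, cv2
from plant import ctrl
from scipy.spatial.transform import Rotation as R
def rot(p):
    r=np.array(p["rotation"],float)
    return r if r.shape==(3,3) else R.from_quat(r).as_matrix()
def ray(p,uv):
    K=np.array([[p["fx"],0,p["cx"]],[0,p["fy"],p["cy"]],[0,0,1]])
    n=cv2.undistortPoints(np.array([[uv]],float),K,np.array(p["D"],float))[0,0]
    return rot(p)@np.array([n[0],n[1],1])
def pt(p,uv,depth=None):
    u,v=[int(round(a)) for a in uv]
    if depth is None:
        w=p["depth"][max(v-2,0):v+3,max(u-2,0):u+3]; w=w[w>0]; depth=np.median(w) if len(w) else np.nan
    return np.array(p["xyz"])+ray(p,uv)*depth
def tri(p,a,q,b):
    o1,o2=np.array(p["xyz"]),np.array(q["xyz"]); d1,d2=ray(p,a),ray(q,b)
    s=np.linalg.lstsq(np.c_[d1,-d2],o2-o1,rcond=None)[0]
    x,y=o1+s[0]*d1,o2+s[1]*d2
    return (x+y)/2,np.linalg.norm(x-y)
E
cat > look.py <<'E'
from h import *
np.set_printoptions(precision=4,suppress=True)
P={n:ctrl.read_camera(n) for n in("scene","top")}
im=[]
for n,p in P.items():
    cv2.imwrite(f"pics/{n}0.png",p["pixels"][:,:,::-1])
    print(n,p["xyz"],rot(p).tolist())
for q in["chest","lid_hinge","stay_pivot","stay_knob","lid_press","lid_panel","tin_black","mug_white","cup_steel","stay_lower"]:
    T={}
    for n,p in P.items():
        r=ctrl.tip_of(q,p)
        for d in r[:2]: print(q,n,np.round(d["at"],1),round(d["score"],2),pt(p,d["at"]))
        if r:T[n]=r[0]["at"]
    if len(T)==2: print("   tri",*tri(P["scene"],T["scene"],P["top"],T["top"]))
s=ctrl.get_state();print(s["time"],s["eef_pos"],s["tcp_rot"],s["contact_force"])
E
python3 look.py
```

```text
scene [0.1103 0.5683 1.0652] [[-0.7793894057520134, -0.4869354392110491, 0.394266448283221], [-0.62651899948569, 0.6005763577505048, -0.49677155896305825], [0.005108569758069698, -0.6341939108438995, -0.7731571547645062]]
top [0.2877 0.0003 1.4297] [[0.08783018152477527, -0.9717591083096915, 0.21902076301227308], [-0.996134295383845, -0.08534425392860347, 0.02080441975880748], [-0.0015247207795633794, -0.22000134940159644, -0.9754983759535539]]
chest scene [254.4 204.9] 0.94 [0.5436 0.0419 0.1805]
chest scene [236.4 212.7] 0.58 [0.6087 0.0559 0.0996]
chest top [285.9 191.3] 0.7 [ 0.6112 -0.0649  0.0756]
   tri [ 0.6318 -0.0679 -0.0032] 0.0036771658227042607
lid_hinge scene [238.2 208.3] 0.76 [0.5953 0.0601 0.1389]
lid_hinge top [244.3 185.2] 0.9 [0.6043 0.0637 0.1374]
   tri [0.5995 0.0617 0.1395] 0.009029495192172547
stay_pivot scene [289.6 195.9] 0.62 [ 0.5537 -0.1771  0.0064]
stay_pivot top [304.8 215.6] 0.86 [ 0.5396 -0.1289  0.0741]
   tri [ 0.5343 -0.1318  0.0684] 0.013407177615100671
stay_knob scene [290.1 202.8] 0.63 [ 0.4878 -0.0745  0.12  ]
stay_knob top [283.9 228.5] 0.69 
[... 599 characters left out ...]
6124 -0.3056 -0.0298] 0.001942152713756162
mug_white scene [225.1 310.6] 0.78 [0.435  0.3083 0.0435]
mug_white scene [236.9 212.1] 0.19 [0.5966 0.0658 0.1235]
mug_white top [174.1 239.7] 0.93 [0.4363 0.278  0.0097]
   tri [ 0.4476  0.2882 -0.0223] 0.017538724747179026
cup_steel scene [187.8 282.6] 0.74 [0.5803 0.3145 0.0428]
cup_steel top [169.5 191.8] 0.76 [0.5835 0.3046 0.0485]
   tri [0.5887 0.3099 0.0246] 7.729847357584995e-05
stay_lower scene [286.6 194.2] 0.7 [ 0.5383 -0.1296  0.0734]
stay_lower top [303.8 216.3] 0.76 [ 0.5371 -0.1259  0.0746]
   tri [ 0.5361 -0.1256  0.079 ] 0.0003945839769806895
1.1 [ 0.2862 -0.6113  0.2313] [ 0.9761  0.2172  0.     -0.    ] [ 0.2238 -0.5356  0.533 ]
```

```bash
python3 - <<'E'
import cv2
a=cv2.imread("pics/scene0.png")[110:340,170:370];b=cv2.imread("pics/top0.png")[110:340,150:390]
cv2.imwrite("pics/c1.png",cv2.resize(a,None,fx=3,fy=2.6,interpolation=2) if 0 else cv2.resize(a,None,fx=2.6,fy=2.6,interpolation=2))
cv2.imwrite("pics/c2.png",cv2.resize(b,None,fx=2.6,fy=2.6,interpolation=2))
E
```

```text
(no output)
```

View pics/c1.png

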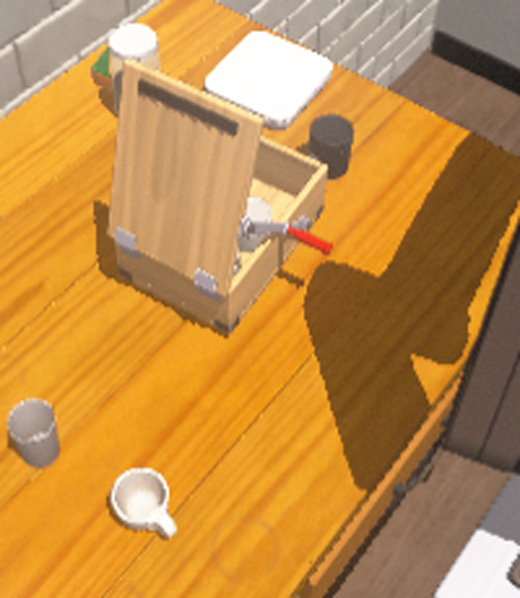

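View pics/c2.png

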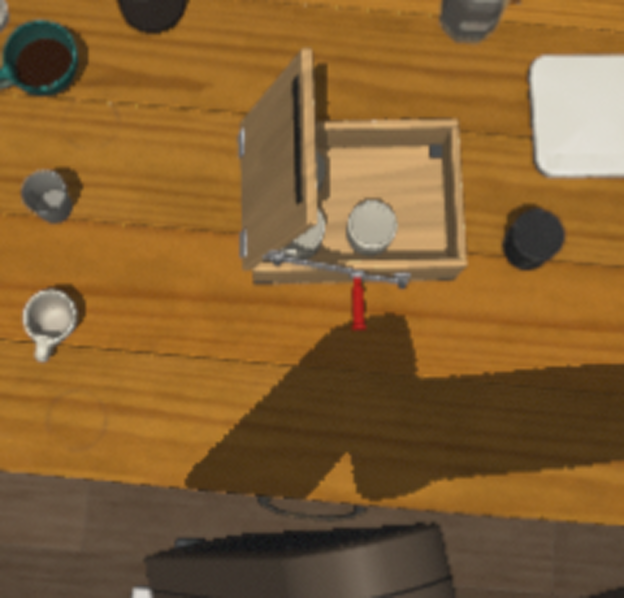

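```bash
cat > fit.py <<'E'
from h import *
np.set_printoptions(precision=4,suppress=True)
p=ctrl.read_camera("top");s=ctrl.read_camera("scene")
def atz(p,uv,z):
    o=np.array(p["xyz"]);r=ray(p,uv);return o+r*(z-o[2])/r[2]
# depth cloud in chest area: rim height, worktop height
def cloud(p):
    v,u=np.mgrid[0:384,0:512];m=p["depth"]>0
    K=np.array([[p["fx"],0,p["cx"]],[0,p["fy"],p["cy"]],[0,0,1]])
    n=cv2.undistortPoints(np.c_[u[m],v[m]].astype(float)[:,None],K,np.array(p["D"],float))[:,0]
    d=p["depth"][m][:,None]
    return np.array(p["xyz"])+np.c_[n,np.ones(len(n))]*d@rot(p).T,p["pixels"][m]
for n,q in(("top",p),("scene",s)):
    X,C=cloud(q);C=C.astype(int)
    b=(X[:,0]>.45)&(X[:,0]<.8)&(X[:,1]>-.25)&(X[:,1]<-.06)&(X[:,2]>.07)&(X[:,2]<.13)
    b&=X[:,0]>.545
    h,e=np.histogram(X[b,2],np.arange(.07,.131,.004));print(n,"z hist",dict(zip(np.round(e,3),h)))
    red=(C[:,0]>130)&(C[:,1]<50)&(C[:,2]<60)&(np.abs(X[:,0]-.49)<.1)&(np.abs(X[:,1]+.06)<.12)
    print("red",red.sum(),X[red].mean(0),X[red].min(0),X[red].max(0))
    vv,uu=np.nonzero((q["depth"]>0));
    print(" px",uu[red].min(),uu[red].max(),vv[red].min(),vv[red].max(),uu[red].mean(),vv[red].mean())
    # lid plane: points above .16
    L=X[(X[:,0]>.5)&(X[:,0]<.75)&(X[:,1]>-.05)&(X[:,1]<.09)&(X[:,2]>.15)&(X[:,2]<.33)]
    c=L.mean(0);w=np.linalg.svd(L-c)[2] if len(L)<20000 else 0
    print("lid",len(L),c,w[2],np.median(abs((L-c)@w[2])),L.min(0),L.max(0))
for c in[(458,120),(467,275),(253,282)]:
    print(c,atz(p,(c[0]/2.6+150,c[1]/2.6+110),.105))
E
python3 fit.py
```

```text
top z hist {np.float64(0.07): np.int64(66), np.float64(0.074): np.int64(164), np.float64(0.078): np.int64(125), np.float64(0.082): np.int64(25), np.float64(0.086): np.int64(28), np.float64(0.09): np.int64(28), np.float64(0.094): np.int64(35), np.float64(0.098): np.int64(22), np.float64(0.102): np.int64(39), np.float64(0.106): np.int64(130), np.float64(0.11): np.int64(208), np.float64(0.114): np.int64(57), np.float64(0.118): np.int64(1), np.float64(0.122): np.int64(0), np.float64(0.126): np.int64(0)}
red 66 [ 0.492  -0.0749  0.1214] [ 0.4679 -0.0815  0.1168] [ 0.5194 -0.0689  0.1293]
 px 286 289 218 235 287.3636363636364 227.0
lid 1243 [0.6047 0.0322 0.241 ] [ 0.1636 -0.9552 -0.2467] 0.002905638995591652 [ 0.514  -0.0455  0.15  ] [0.7055 0.0703 0.3299]
scene z hist {np.float64(0.07): np.int64(20), np.float64(0.074): np.int64(51), np.float64(0.078): np.int64(65), np.float64(0.082): np.int64(26), np.float64(0.086): np.int64(21), np.float64(0.09): np.int64(24), np.float64(0.094): np.int64(21), np.float64(0.098): np.int64(18), np.float64(0.102): np.int64(27), np.float64(0.106): np.int64(31), np.float64(0.11): np.int64(80), np.float64(0.114): np.int64(36), np.float64(0.118): np.int64(0), np.float64(0.122): np.int64(0), np.float64(0.126): np.int64(0)}fit.py:19: RuntimeWarning: Mean of empty slice.
  print("red",red.sum(),X[red].mean(0),X[red].min(0),X[red].max(0))
  ret = um.true_divide(
Traceback (most recent call last):
  File "fit.py", line 19, in <module>
    print("red",red.sum(),X[red].mean(0),X[red].min(0),X[red].max(0))
                                         ~~~~~~~~~~^^^
ValueError: zero-size array to reduction operation minimum which has no identity
```

```bash
sed -i 's/^for n,q in.*/def old():\n  pass\nfor n,q in():/' fit.py; cat >> fit.py <<'E'
print("---")
P=[atz(p,(c[0]/2.6+150,c[1]/2.6+110),.110)[:2] for c in[(458,119),(467,268)]]
print(P,P[0]-P[1],np.linalg.norm(P[0]-P[1]))
X,C=cloud(p)
C=C.astype(int)
red=(C[:,0]>130)&(C[:,1]<50)&(C[:,2]<60)&(np.abs(X[:,0]-.49)<.1)&(np.abs(X[:,1]+.06)<.12)
Q=X[red];print("rod dir",np.linalg.svd(Q-Q.mean(0))[2][0])
b=(X[:,0]>.5)&(X[:,0]<.8)&(X[:,1]>-.25)&(X[:,1]<.0)&(X[:,2]>.104)&(X[:,2]<.117)&(C[:,0]-C[:,2]>40)&(C[:,1]>60)
Y=X[b];r=cv2.minAreaRect(Y[:,:2].astype(np.float32));print("rim rect",r,len(Y),np.median(Y[:,2]))
ang=np.deg2rad(9.7);Rz=np.array([[np.cos(ang),-np.sin(ang)],[np.sin(ang),np.cos(ang)]])
Z=Y[:,:2]@Rz;print("chest frame rim",np.percentile(Z,[0,1,5,50,95,99,100],axis=0).T)
for q,pic in(("top",p),):
  for nme in("stay_knob","stay_pivot","chest","lid_hinge"):
    d=ctrl.tip_of(nme,pic)[0]["at"];z={"stay_knob":.122,"stay_pivot":.065,"chest":.015,"lid_hinge":.11}[nme];w=atz(pic,d,z)[:2];print(nme,w,w@Rz)
X,C=cloud(s);C=C.astype(int);vv,uu=np.nonzero(s["depth"]>0)
red=(C[:,0]>110)&(C[:,1]<50)&(C[:,2]<60)&(abs(uu-290)<20)&(abs(vv-200)<20)
if red.any(): print("scene red",red.sum(),X[red].mean(0),uu[red].min(),uu[red].max(),vv[red].min(),vv[red].max())
E
python3 fit.py
```

```text
(458, 120) [ 0.7277 -0.1807  0.105 ]
(467, 275) [ 0.5399 -0.2011  0.105 ]
(253, 282) [0.5099 0.0466 0.105 ]
---
[array([ 0.7273, -0.1799]), array([ 0.5472, -0.1999])] [0.1801 0.02  ] 0.18122230755839022
rod dir [-0.9936 -0.0984  0.0559]
rim rect ((0.6186097860336304, -0.09178854525089264), (0.20360760390758514, 0.1977810263633728), 6.3426690101623535) 548 0.1110609757722626
chest frame rim [[ 0.4948  0.5107  0.514   0.6008  0.6929  0.697   0.6987]
 [-0.2989 -0.2965 -0.2933 -0.2486 -0.1402 -0.099  -0.0914]]
stay_knob [ 0.4926 -0.0729] [ 0.4733 -0.1548]
stay_pivot [ 0.5373 -0.131 ] [ 0.5075 -0.2197]
chest [ 0.5114 -0.0836] [ 0.49   -0.1685]
lid_hinge [0.6048 0.0666] [ 0.6074 -0.0363]
```

```bash
cat > go.py <<'E'
import sys
from h import *
np.set_printoptions(precision=4,suppress=True)
C=np.array([.6235,-.0657,.015]);A=R.from_euler('z',6.3,degrees=True).as_matrix()
s=ctrl.get_state();M=R.from_quat(s["tcp_rot"]).as_matrix();e=np.array(s["eef_pos"])
x=M[:,0];print("t",round(s["time"],2),"chest",A.T@(e-C),"yaw",np.degrees(np.arctan2(x[1],x[0]))-6.3,"F",A.T@np.array(s["contact_force"]),"q",np.array(s["qpos"]),"open",s["opening"])
if len(sys.argv)>3: print("shift",M.T@(C+A@np.array([float(a) for a in sys.argv[1:4]])-e))
E
python3 -m inch '[[1,0.028,-0.030,0,7],[1,0.057,-0.06,0,14],[1,0.086,-0.09,0,18.8],[1,0.115,-0.12,0,18.8],[1,0.144,-0.15,0,18.8]]'
python3 go.py -.145 .034 .20
```

```text
time: 1.92
eef_pos: [0.3532, -0.4129, 0.2313]
tcp_rot: [0.999, 0.054, 0.0, 0.0]
contact_force: [1.4, -0.3, 0.3]
opening: 0.296
finger_force: 0.0
t 1.92 chest [-0.3068 -0.3154  0.2163] yaw -0.06686999283313444 F [ 1.3284 -0.4195  0.3226] q [-1.0501 -0.0045  1.901   0.0002  1.2449  0.4119] open 0.29575472982144746
shift [ 0.1614 -0.3496  0.0163]
```

```bash
python3 -m inch '[[1,0.016,-0.035,0,0],[1,0.032,-0.07,0,0],[1,0.048,-0.105,0,0],[1,0.064,-0.14,0,0],[1,0.08,-0.175,0,0]]' >/dev/null; python3 -m inch '[[1,0.016,-0.035,0,0],[1,0.032,-0.07,0,0],[1,0.048,-0.105,0,0],[1,0.064,-0.14,0,0],[1,0.08,-0.175,0,0]]' >/dev/null
python3 go.py -.145 .034 .085
python3 - <<'E'
from h import *
p=ctrl.read_camera("scene");q=ctrl.read_camera("top")
a=cv2.resize(p["pixels"][110:260,220:350,::-1],None,fx=3,fy=3,interpolation=2);b=cv2.resize(q["pixels"][150:300,220:350,::-1],None,fx=3,fy=3,interpolation=2)
cv2.imwrite("pics/c3.png",np.hstack([a,b]))
E
```

```text
t 2.75 chest [-0.1466  0.0346  0.2168] yaw -0.02150286893739839 F [ 0.8967 -1.1178  0.8498] q [-0.313  -0.1658  2.05   -0.      1.2561  1.1482] open 0.0035618718420415488
shift [0.0015 0.0006 0.1318]
```

View pics/c3.png

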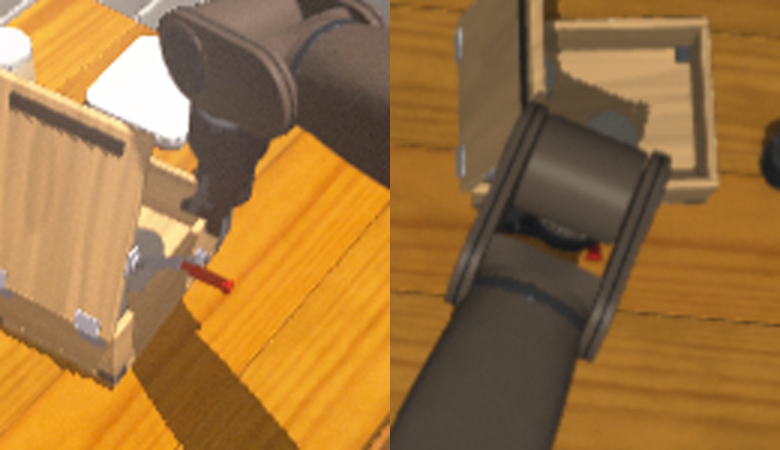

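```bash
cat > wr.py <<'E'
exec(open("fit.py").read().split("def old")[0].replace("for n,q","#"))
C0=np.array([.6235,-.0657,.015]);A=R.from_euler('z',6.3,degrees=True).as_matrix()
for q in(p,s):
    X,C=cloud(q);Y=(X-C0)@A;C=C.astype(int)
    dark=C.max(1)<110
    for lo in np.arange(.14,.60,.04):
        m=dark&(Y[:,2]>lo)&(Y[:,2]<lo+.04)&(Y[:,0]>-.25)&(Y[:,0]<.15)&(abs(Y[:,1])<.2)
        if m.sum()>5: print(round(lo,2),m.sum(),"x",np.percentile(Y[m,0],[1,99]),"y",np.percentile(Y[m,1],[1,99]), "y for x>-.09",np.percentile(Y[m&(Y[:,0]>-.095)][:,1],[1,99]) if (m&(Y[:,0]>-.095)).any() else "")
    print()
E
python3 wr.py
```

```text
0.18 6 x [-0.0919 -0.0876] y [0.0976 0.1085] y for x>-.09 [0.0976 0.1085]
0.26 38 x [-0.1597  0.0616] y [0.0635 0.0891] y for x>-.09 [0.0784 0.0889]
0.3 233 x [-0.1579  0.0676] y [0.0585 0.0931] y for x>-.09 [0.0582 0.0794]
0.34 50 x [-0.1839 -0.0522] y [0.019  0.0745] y for x>-.09 [0.0592 0.0642]
0.38 80 x [-0.1836 -0.1603] y [0.0245 0.0715] y for x>-.09 
0.42 45 x [-0.2108 -0.1366] y [-0.0113  0.0963] y for x>-.09 
0.46 963 x [-0.198  -0.0975] y [-0.0208  0.0956] y for x>-.09 [0.0605 0.0738]
0.5 1804 x [-0.2476 -0.1141] y [-0.0132  0.1292] y for x>-.09 
0.54 216 x [-0.2495 -0.2291] y [0.0615 0.1202] y for x>-.09 

0.22 28 x [-0.1574 -0.1406] y [0.0289 0.0482] y for x>-.09 
0.26 97 x [-0.1635 -0.14  ] y [-0.0058  0.0822] y for x>-.09 
0.3 338 x [-0.1659  0.0637] y [0.0268 0.095 ] y for x>-.09 [0.0704 0.0774]
0.34 236 x [-0.1834 -0.1192] y [0.0342 0.0717] y for x>-.09 
0.38 122 x [-0.1792 -0.1204] y [0.0521 0.071 ] y for x>-.09 
0.42 181 x [-0.2023 -0.0964] y [0.0738 0.1196] y for x>-.09 [0.0675 0.0675]
0.46 636 x [-0.2441 -0.0939] y [-0.0129  0.1325] y for x>-.09 [0.0682 0.0719]
0.5 674 x [-0.2484 -0.1206] y [-0.0106  0.1305] y for x>-.09 
0.54 62 x [-0.2494 -0.2264] y [0.0595 0.1225] y for x>-.09
```

```bash
python3 -m inch '[[0,0.001,0.03,0,0],[0,0.003,0.057,0,0],[0,0.003,0.057,0,0],[0,0.003,0.057,0,0],[0,0.003,0.057,0,0]]' >/dev/null; python3 -m inch '[[0,0,0,0.01,0],[0,0,0,0.025,0],[0,0,0,0.05,0],[0,0,0,0.07,0],[0,0,0,0.07,0]]' 
python3 go.py -.142 -.022 .08
python3 - <<'E'
from h import *
p=ctrl.read_camera("scene");q=ctrl.read_camera("top")
a=cv2.resize(p["pixels"][130:260,220:350,::-1],None,fx=3,fy=3,interpolation=2);b=cv2.resize(q["pixels"][150:280,220:350,::-1],None,fx=3,fy=3,interpolation=2)
cv2.imwrite("pics/c4.png",np.hstack([a,b]))
E
```

```text
time: 3.78
eef_pos: [0.4794, -0.1036, 0.156]
tcp_rot: [0.998, 0.055, -0.004, -0.002]
contact_force: [-0.7, -0.5, -1.6]
opening: 0.999
finger_force: 0.0
t 3.78 chest [-0.1474 -0.0218  0.141 ] yaw 0.0215923062615051 F [-0.7014 -0.377  -1.5713] q [-0.42   -0.0421  2.083   0.      1.1106  1.0405] open 0.999004912198477
shift [0.0059 0.0005 0.0609]
```

View pics/c4.png

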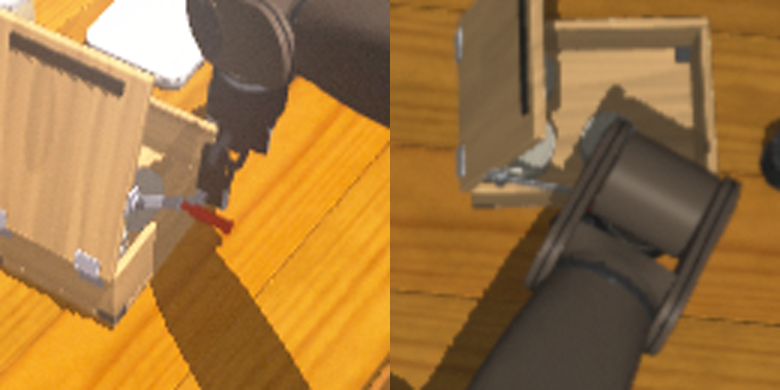

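```bash
python3 -m inch '[[0,0.002,0,0.01,0],[0,0.004,0,0.02,0],[0,0.004,0,0.028,0],[0,0.004,0,0.034,0],[0,0.004,0,0.034,0]]' | grep force; python3 -m inch '[[0,0,0,0.006,0],[0,0,0,0.012,0],[0,0,0,0.018,0],[0,0,0,0.024,0],[0,0,0,0.024,0]]' 
python3 go.py -.142 -.022 .08
python3 - <<'E'
from h import *
p=ctrl.read_camera("scene");q=ctrl.read_camera("top")
a=cv2.resize(p["pixels"][150:230,260:340,::-1],None,fx=5,fy=5,interpolation=2);b=cv2.resize(q["pixels"][190:270,250:330,::-1],None,fx=5,fy=5,interpolation=2)
cv2.imwrite("pics/c5.png",np.hstack([a,b]))
E
```

```text
contact_force: [0.5, 0.2, 0.1]
finger_force: 0.0
time: 4.72
eef_pos: [0.4859, -0.1047, 0.1016]
tcp_rot: [0.998, 0.055, -0.001, -0.001]
contact_force: [-0.3, -0.0, -1.1]
opening: 1.0
finger_force: 0.0
t 4.72 chest [-0.1411 -0.0237  0.0866] yaw -0.02086663960958557 F [-0.3338  0.0303 -1.134 ] q [-0.4167  0.0462  2.1066  0.      0.9917  1.0445] open 1.0002800404903642
shift [-0.0009 -0.0017  0.0067]
```

View pics/c5.png

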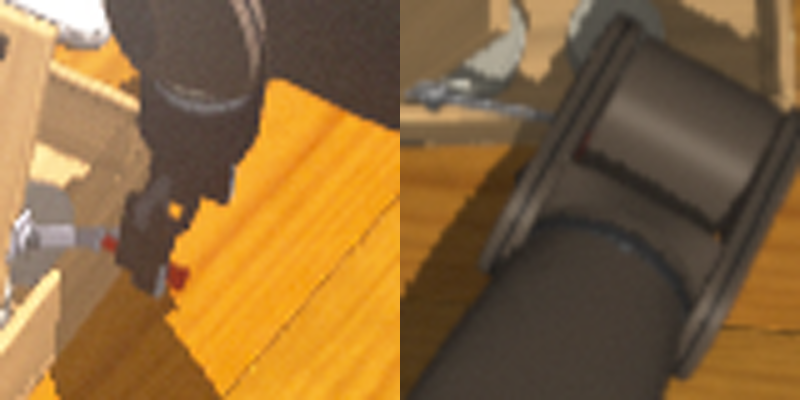

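```bash
python3 -m inch '[[0,0,0,0.005,0],[0,0,0,0.01,0],[0,0,0,0.01,0]]' | grep force; python3 -m inch '[[0,0,0.001,0,0],[0,0,0.002,0,0],[0,0,0.003,0,0],[0,0,0.004,0,0],[0,0,0.004,0,0]]' | grep force;  python3 -m inch '[[0,0,0.001,0,0],[0,0,0.002,0,0],[0,0,0.002,0,0]]' | grep force;  python3 -m inch '[[0,0,0.001,0,0],[0,0,0.002,0,0],[0,0,0.002,0,0]]' | grep force
python3 go.py
```

```text
contact_force: [-0.3, 0.1, 0.1]
finger_force: 0.0
contact_force: [-0.6, 0.5, 0.9]
finger_force: 0.0
contact_force: [-0.8, 0.2, -0.2]
finger_force: 0.0
contact_force: [-0.2, 3.5, 0.9]
finger_force: 1.3
t 5.98 chest [-0.1402 -0.0317  0.0782] yaw -0.04575703246404217 F [0.1368 3.4994 0.886 ] q [-0.4305  0.0658  2.104   0.0015  0.9728  1.0303] open 0.9973126663369812
```

```bash
for i in 1; do python3 -m inch '[[0,0,0.001,-0.001,0],[0,0,0.001,-0.001,0]]' | grep force; python3 -m inch '[[0,0,0.001,-0.001,0],[0,0,0.001,-0.001,0]]' | grep force; python3 -m inch '[[0,0,0.001,-0.001,0],[0,0,0.001,-0.001,0]]' | grep force; done
python3 go.py
```

```text
contact_force: [0.6, 4.2, 0.4]
finger_force: 2.1
contact_force: [0.2, 4.4, 1.2]
finger_force: 2.5
contact_force: [-0.8, 4.9, 1.2]
finger_force: 2.6
t 6.48 chest [-0.1402 -0.0344  0.0814] yaw -0.02778737250640617 F [-0.2906  4.9237  1.1565] q [-0.4354  0.063   2.1001  0.0016  0.9799  1.0251] open 0.9957180104996495
```

```bash
python3 -m inch '[[0,0,0.001,-0.001,0],[0,0,0.002,-0.002,0],[0,0,0.002,-0.002,0]]' | grep contact; python3 -m inch '[[0,0,0.001,-0.001,0],[0,0,0.002,-0.002,0],[0,0,0.002,-0.002,0]]' | grep contact; python3 -m inch '[[0,0,0.001,-0.001,0],[0,0,0.002,-0.0015,0],[0,0,0.002,-0.0015,0]]' | grep contact
python3 go.py
```

```text
contact_force: [0.2, 5.0, 1.9]
contact_force: [-1.8, 4.9, 4.0]
contact_force: [-0.9, 7.6, 4.2]
t 7.23 chest [-0.1402 -0.0399  0.0873] yaw -0.04083067206832869 F [-0.0808  7.6209  4.2022] q [-0.4455  0.0584  2.0923  0.0029  0.9933  1.0145] open 0.9990378354139235
```

```bash
python3 -m inch '[[0,0,0.001,-0.001,0],[0,0,0.002,-0.002,0],[0,0,0.002,-0.002,0]]' | grep contact; python3 -m inch '[[0,0,0.001,-0.001,0],[0,0,0.002,-0.002,0],[0,0,0.002,-0.002,0]]' | grep contact; python3 -m inch '[[0,0,0.001,-0.001,0],[0,0,0.002,-0.002,0],[0,0,0.002,-0.002,0]]' | grep contact
python3 go.py
python3 - <<'E'
from h import *
p=ctrl.read_camera("scene");q=ctrl.read_camera("top")
a=cv2.resize(p["pixels"][150:230,260:340,::-1],None,fx=5,fy=5,interpolation=2);b=cv2.resize(q["pixels"][190:270,250:330,::-1],None,fx=5,fy=5,interpolation=2)
cv2.imwrite("pics/c6.png",np.hstack([a,b]))
E
```

```text
contact_force: [-1.9, 6.9, 4.5]
contact_force: [-1.4, 5.4, 4.0]
contact_force: [0.0, 5.4, 3.6]
t 7.98 chest [-0.1402 -0.0464  0.0932] yaw -0.022586599490700188 F [0.64   5.4099 3.6255] q [-0.456   0.0542  2.0842  0.0016  1.0045  1.0043] open 0.9942614848270288
```

View pics/c6.png

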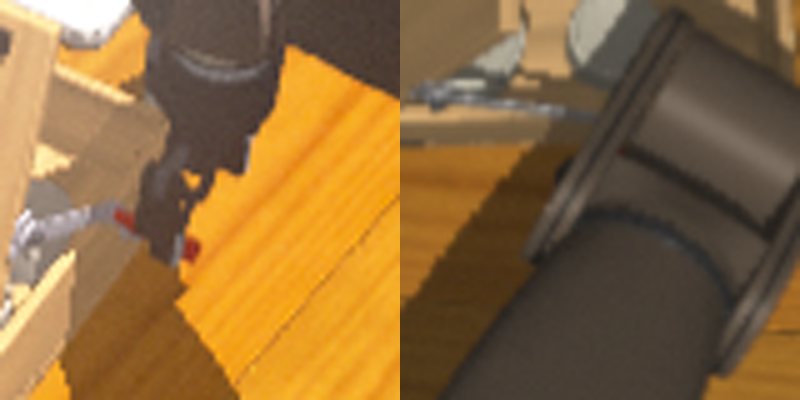

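```bash
python3 -m inch '[[0,0,0.001,-0.001,0],[0,0,0.002,-0.002,0],[0,0,0.003,-0.002,0]]' | grep contact; python3 -m inch '[[0,0,0.001,-0.001,0],[0,0,0.002,-0.001,0],[0,0,0.003,-0.002,0]]' | grep contact; python3 -m inch '[[0,0,0.001,-0.001,0],[0,0,0.002,-0.001,0],[0,0,0.003,-0.002,0]]' | grep contact;  python3 -m inch '[[0,0,0.001,-0.001,0],[0,0,0.002,-0.001,0],[0,0,0.003,-0.002,0]]' | grep contact
python3 go.py
```

```text
contact_force: [-1.3, 7.8, 5.1]
contact_force: [-0.7, 6.8, 3.1]
contact_force: [-0.1, 5.7, 3.5]
contact_force: [-0.4, 4.2, 1.3]
t 9.08 chest [-0.1402 -0.0583  0.1011] yaw -0.025986555697679492 F [0.0484 4.2259 1.2792] q [-0.4762  0.0523  2.0696  0.0019  1.0213  0.9841] open 1.0019794117930165
```

```bash
python3 -m inch '[[0,0,-0.003,0,0],[0,0,-0.006,0,0],[0,0,-0.006,0,0]]' | grep contact; python3 -m inch '[[0,0,0,-0.02,0],[0,0,0,-0.05,0],[0,-0.005,0,-0.09,0],[0,-0.01,0,-0.13,0],[0,-0.01,0,-0.13,0]]' | grep contact; python3 -m inch '[[1,0,0,-0.03,0],[1,0,0,-0.07,0],[1,0,0,-0.11,0],[1,0,0,-0.15,0],[1,0,0,-0.15,0]]' | grep contact
python3 go.py 0 .125 .38
python3 - <<'E'
from h import *
p=ctrl.read_camera("scene");q=ctrl.read_camera("top")
for n in("stay_knob",):
    a=ctrl.tip_of(n,p);b=ctrl.tip_of(n,q);print(a[:1],b[:1])
    if a and b:
        t=tri(p,a[0]["at"],q,b[0]["at"]);A=R.from_euler('z',6.3,degrees=True).as_matrix();print(A.T@(t[0]-[.6235,-.0657,.015]),t[1])
a=cv2.resize(p["pixels"][50:250,180:350,::-1],None,fx=2.3,fy=2.3,interpolation=2);b=cv2.resize(q["pixels"][100:300,200:370,::-1],None,fx=2.3,fy=2.3,interpolation=2)
cv2.imwrite("pics/c7.png",np.hstack([a,b]))
E
```

```text
contact_force: [-1.0, -0.4, 0.3]
contact_force: [1.1, -1.1, 1.4]
contact_force: [-0.7, -0.6, 1.5]
t 10.17 chest [-0.1481 -0.055   0.3913] yaw -0.026318730361414744 F [-0.7809 -0.515   1.489 ] q [-0.4781 -0.195   1.7637 -0.0011  1.5553  0.9833] open 0.30099261556218493
shift [ 0.1479 -0.1802  0.0114]
[{'at': [293.9, 193.1], 'score': 0.42}] []
```

View pics/c7.png

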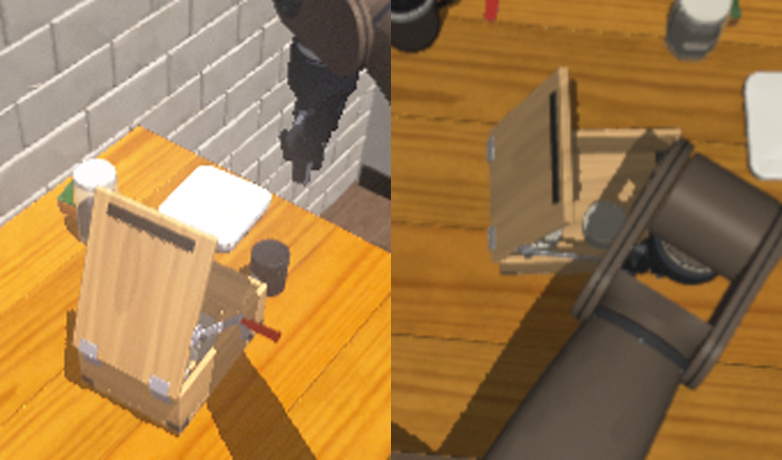

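```bash
python3 -m inch '[[1,0.025,-0.03,0,0],[1,0.05,-0.06,0,0],[1,0.075,-0.09,0,0],[1,0.1,-0.12,0,0],[1,0.125,-0.15,0,0]]' | grep contact; python3 -m inch '[[1,0.012,-0.016,0,0],[1,0.023,-0.03,0,0],[1,0.023,-0.03,0,0]]' | grep contact
python3 go.py 0 .125 .315
python3 - <<'E'
from h import *
np.set_printoptions(precision=4,suppress=True)
p=ctrl.read_camera("scene")
A=R.from_euler('z',6.3,degrees=True).as_matrix();C0=np.array([.6235,-.0657,.015])
K=np.array([[p["fx"],0,p["cx"]],[0,p["fy"],p["cy"]],[0,0,1]])
th=np.linspace(.75,1.4,14);X=np.c_[np.full(14,-.137),-.053+.075*np.cos(th),.05+.075*np.sin(th)]@A.T+C0
c=(X-np.array(p["xyz"]))@rot(p)
uv=cv2.projectPoints(c,np.zeros(3),np.zeros(3),K,np.array(p["D"],float))[0][:,0]
print(np.c_[th,uv]); print(ctrl.tip_of("stay_knob",p)[:1],ctrl.tip_of("lid_press",p)[:1])
d=ctrl.tip_of("lid_press",p)
if d: print((pt(p,d[0]["at"])-C0)@A)
E
```

```text
contact_force: [0.6, -0.4, -0.2]
contact_force: [0.5, -0.5, 0.5]
t 11.03 chest [-0.0015  0.1294  0.3769] yaw 0.18579165494092909 F [ 0.4307 -0.5059  0.4835] q [-0.0633  0.0737  1.5326  0.0007  1.5408  1.3943] open -0.0022091318755556163
shift [0.0018 0.0045 0.0619]
[[  0.75   290.9593 202.8124]
 [  0.8    291.4098 201.7824]
 [  0.85   291.877  200.7505]
 [  0.9    292.3598 199.7195]
 [  0.95   292.8566 198.6925]
 [  1.     293.366  197.6726]
 [  1.05   293.8864 196.6627]
 [  1.1    294.4165 195.6658]
 [  1.15   294.9546 194.6848]
 [  1.2    295.4991 193.7225]
 [  1.25   296.0484 192.7818]
 [  1.3    296.6009 191.8653]
 [  1.35   297.155  190.9756]
 [  1.4    297.709  190.1153]]
[{'at': [295.2, 193.5], 'score': 0.45}] [{'at': [244.7, 150.5], 'score': 0.82}]
[0.0023 0.0585 0.3116]
```

```bash
python3 -m inch '[[1,0,0,0.015,0],[1,0,0,0.035,0],[1,0,0,0.052,0],[1,0,0.005,0.062,0],[1,0,0.015,0.062,0]]' | grep contact; python3 -m inch '[[1,0,0.004,0,0],[1,0,0.008,0,0],[1,0,0.012,0,0],[1,0,0.012,0,0]]' | grep contact; python3 -m inch '[[1,0,0.003,0,0],[1,0,0.006,0,0],[1,0,0.009,0,0],[1,0,0.009,0,0]]' | grep contact
python3 go.py 0 .08 .315
```

```text
contact_force: [-0.0, 0.3, -0.4]
contact_force: [0.7, 0.2, 0.5]
contact_force: [0.3, -0.0, -0.2]
t 12.32 chest [-0.0021  0.0904  0.3189] yaw -0.03170618760826027 F [ 0.3278 -0.0495 -0.213 ] q [-0.1265  0.0887  1.6187 -0.0002  1.434   1.3349] open -0.001932384622551287
shift [0.0021 0.0104 0.0039]
```

```bash
for k in 1; do python3 -m inch '[[1,0,0.003,0,0],[1,0,0.006,0,0],[1,0,0.006,0,0]]' | grep contact; python3 -m inch '[[1,0,0.003,0,0],[1,0,0.006,0,0],[1,0,0.006,0,0]]' | grep contact; python3 -m inch '[[1,0,0.003,0,0],[1,0,0.006,0,0],[1,0,0.006,0,0]]' | grep contact; done
python3 go.py 0 .08 .315
python3 - <<'E'
import numpy as np
for ph in np.arange(1.29,-.01,-.1): print(round(ph,2),np.round([.125-.23*np.cos(ph)+.015*np.sin(ph)+.0145,.095+.23*np.sin(ph)+.015*np.cos(ph)],4))
E
```

```text
contact_force: [0.8, -0.0, 0.0]
contact_force: [0.5, -0.1, -0.3]
contact_force: [-0.3, 0.9, 0.5]
t 13.07 chest [-0.0021  0.0722  0.3188] yaw -0.044809336496650864 F [-0.1952  0.9708  0.5135] q [-0.1556  0.0922  1.6151 -0.0002  1.4342  1.3061] open -0.0014918940920517032
shift [ 0.0021 -0.0078  0.0038]
1.29 [0.0902 0.3201]
1.19 [0.0679 0.3141]
1.09 [0.0464 0.3059]
0.99 [0.0258 0.2955]
0.89 [0.0064 0.2832]
0.79 [-0.0117  0.2689]
0.69 [-0.0283  0.253 ]
0.59 [-0.0433  0.2354]
0.49 [-0.0564  0.2165]
0.39 [-0.0675  0.1963]
0.29 [-0.0766  0.1751]
0.19 [-0.0835  0.1532]
0.09 [-0.0882  0.1306]
```

```bash
python3 -m inch '[[1,0,0.004,0.001,0],[1,0,0.008,0.003,0],[1,0,0.013,0.005,0],[1,0,0.013,0.005,0]]' | grep contact; python3 -m inch '[[1,0,0.004,0.002,0],[1,0,0.008,0.004,0],[1,0,0.013,0.007,0],[1,0,0.013,0.007,0]]' | grep contact; 
python3 go.py .002 .0258 .2955
```

```text
contact_force: [-0.4, -0.8, -0.1]
contact_force: [-0.1, -0.2, 0.9]
t 13.73 chest [-0.0022  0.0458  0.3061] yaw -0.05899824053201108 F [-0.1462 -0.1874  0.9456] q [-0.1973  0.1047  1.6242 -0.0006  1.413   1.2647] open 0.004255549579937798
shift [0.0042 0.02   0.0106]
```

```bash
cat > lid.py <<'E'
from h import *
np.set_printoptions(precision=4,suppress=True)
A=R.from_euler('z',6.3,degrees=True).as_matrix();C0=np.array([.6235,-.0657,.015])
P={n:ctrl.read_camera(n) for n in("scene","top")};T={}
for n,p in P.items():
    d=ctrl.tip_of("lid_press",p)
    if d: T[n]=d[0]["at"];print(n,d[0]["at"],d[0]["score"],(pt(p,d[0]["at"])-C0)@A)
if len(T)==2:
    t=tri(P["scene"],T["scene"],P["top"],T["top"]);print("tri",(t[0]-C0)@A,t[1])
p=P["scene"];q=P["top"]
a=cv2.resize(p["pixels"][90:250,180:340,::-1],None,fx=2.4,fy=2.4,interpolation=2);b=cv2.resize(q["pixels"][120:280,200:360,::-1],None,fx=2.4,fy=2.4,interpolation=2)
import sys
cv2.imwrite(f"pics/{sys.argv[1]}.png",np.hstack([a,b]))
E
python3 lid.py c8
```

```text
scene [248.3, 146.5] 0.74 [-0.0082  0.0549  0.3298]
```

View pics/c8.png

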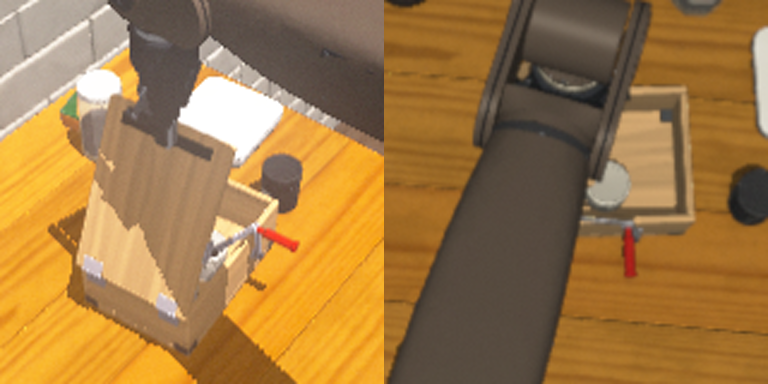

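```bash
python3 -m inch '[[1,0,0.005,0.002,0],[1,0,0.01,0.005,0],[1,0,0.015,0.008,0],[1,0,0.02,0.0105,0]]' | grep contact; python3 -m inch '[[1,0,0.005,0.003,0],[1,0,0.01,0.006,0],[1,0,0.015,0.009,0],[1,0,0.0195,0.0125,0]]' | grep contact; python3 -m inch '[[1,0,0.005,0.003,0],[1,0,0.01,0.007,0],[1,0,0.014,0.011,0],[1,0,0.018,0.0145,0],[1,0,0.018,0.0145,0]]' | grep contact
python3 go.py .002 -.0283 .253
```

```text
contact_force: [-0.5, 1.4, 1.7]
contact_force: [-1.1, 1.2, 1.7]
contact_force: [-0.1, 0.7, 0.3]
t 15.02 chest [-0.0024 -0.0115  0.2679] yaw -0.06021291888553559 F [0.0124 0.7024 0.2549] q [-0.2852  0.1482  1.6447 -0.0005  1.35    1.1768] open -0.00023942794908176477
shift [0.0045 0.0168 0.0149]
```

```bash
python3 -m inch '[[1,0,0.004,0.004,0],[1,0,0.008,0.008,0],[1,0,0.0125,0.012,0],[1,0,0.0165,0.016,0]]' | grep contact; python3 -m inch '[[1,0,0.004,0.004,0],[1,0,0.008,0.009,0],[1,0,0.0115,0.013,0],[1,0,0.015,0.0175,0]]' | grep contact; python3 -m inch '[[1,0,0.003,0.004,0],[1,0,0.007,0.009,0],[1,0,0.010,0.014,0],[1,0,0.013,0.019,0],[1,0,0.013,0.019,0]]' | grep contact
python3 go.py .002 -.0675 .196
```

```text
contact_force: [0.0, 0.5, 1.8]
contact_force: [-1.1, -0.5, 0.9]
contact_force: [-0.3, 0.8, -0.1]
t 16.1 chest [-0.0027 -0.0556  0.2151] yaw -0.04889449088239495 F [-0.2251  0.7934 -0.1229] q [-0.3497  0.2095  1.6713 -0.0002  1.2628  1.112 ] open 0.002337379927070125
shift [0.0047 0.0119 0.019 ]
```

```bash
python3 lid.py c9; python3 - <<'E'
exec(open("fit.py").read().split("def old")[0])
A=R.from_euler('z',6.3,degrees=True).as_matrix();C0=np.array([.6235,-.0657,.015])
X,C=cloud(s);C=C.astype(int);Y=(X-C0)@A
m=(abs(Y[:,0]-.05)<.03)&(Y[:,1]>-.16)&(Y[:,1]<.16)&(Y[:,2]>.09)&(Y[:,2]<.4)
for y in np.arange(-.16,.16,.02):
    k=m&(abs(Y[:,1]-y)<.005)
    if k.sum()>3: print(round(y,3),k.sum(),np.percentile(Y[k,2],[10,50,90]))
E
```

```text
scene [269.8, 149.8] 0.69 [-0.0118 -0.0628  0.224 ]
top [320.2, 228.0] 0.3 [-0.1383 -0.091   0.1155]
tri [-0.1021 -0.0379  0.2795] 0.1326113456899181
-0.08 15 [0.2223 0.2256 0.2286]
-0.06 59 [0.2092 0.2133 0.2175]
-0.04 62 [0.199  0.2027 0.207 ]
-0.02 53 [0.1882 0.1915 0.1947]
-0.0 52 [0.1768 0.1807 0.1846]
0.02 62 [0.1657 0.1686 0.1722]
0.04 59 [0.1546 0.1576 0.1612]
0.06 63 [0.1422 0.1462 0.1501]
0.08 58 [0.1327 0.1365 0.1405]
0.1 54 [0.1221 0.1246 0.1281]
0.12 66 [0.1102 0.1156 0.1189]
```

View pics/c9.png

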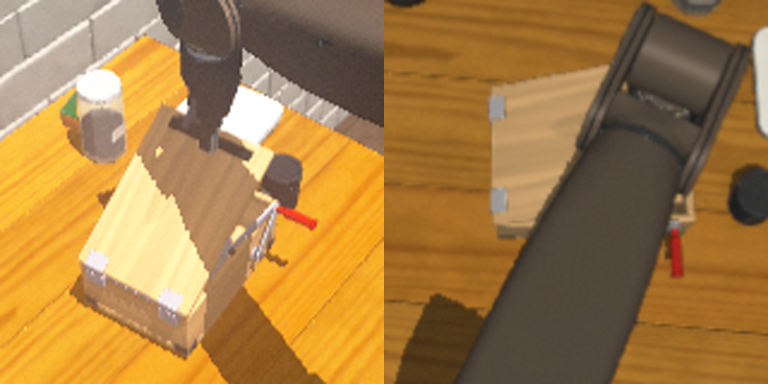

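```bash
python3 -m inch '[[1,0,0.003,0.005,0],[1,0,0.006,0.01,0],[1,0,0.009,0.015,0],[1,0,0.0115,0.02,0]]' | grep contact; python3 -m inch '[[1,0,0.002,0.005,0],[1,0,0.004,0.01,0],[1,0,0.007,0.016,0],[1,0,0.009,0.021,0]]' | grep contact; python3 -m inch '[[1,0,0.002,0.005,0],[1,0,0.004,0.01,0],[1,0,0.006,0.016,0],[1,0,0.007,0.022,0],[1,0,0.007,0.022,0]]' | grep contact
python3 go.py .002 -.0882 .13
```

```text
contact_force: [1.2, -0.4, 1.1]
contact_force: [-0.3, 0.3, 1.2]
contact_force: [-0.4, 0.1, -1.1]
t 17.48 chest [-0.003  -0.0827  0.1518] yaw -0.027739413255033263 F [-0.4291  0.1751 -1.1427] q [-0.3877  0.2835  1.702  -0.0004  1.1588  1.0738] open 0.002898642906327124
shift [0.005  0.0055 0.0218]
```

```bash
python3 -m inch '[[1,0,0.002,0.005,0],[1,0,0.003,0.01,0],[1,0,0.005,0.015,0],[1,0,0.006,0.02,0],[1,0,0.006,0.022,0]]' | grep contact; python3 -m inch '[[1,0,0,0.002,0],[1,0,0,0.004,0],[1,0,0,0.006,0],[1,0,0,0.008,0],[1,0,0,0.01,0]]' | grep contact;  python3 -m inch '[[1,0,0,0.001,0],[1,0,0,0.001,0]]' | grep contact
python3 go.py .002 -.09 .11
python3 lid.py c10
```

```text
contact_force: [-0.1, -0.2, 0.7]
contact_force: [-0.2, 0.3, 1.0]
contact_force: [0.2, -0.8, -0.7]
t 18.48 chest [-0.0022 -0.0886  0.1205] yaw -0.01625620150939877 F [ 0.0742 -0.821  -0.656 ] q [-0.3954  0.3207  1.7166  0.0002  1.1047  1.0657] open -0.0031178433660380388
shift [0.0042 0.0014 0.0105]
scene [271.9, 161.6] 0.93 [-0.0095 -0.0846  0.1496]
```

```bash
cat > slope.py <<'E'
exec(open("fit.py").read().split("def old")[0])
A=R.from_euler('z',6.3,degrees=True).as_matrix();C0=np.array([.6235,-.0657,.015])
X,C=cloud(s);Y=(X-C0)@A
m=(abs(Y[:,0]-.05)<.03)&(Y[:,2]>.09)&(Y[:,2]<.3)
ys=np.arange(-.1,.12,.02);z=[np.median(Y[m&(abs(Y[:,1]-y)<.005)][:,2]) for y in ys];print(np.round(z,4))
k=~np.isnan(z);print("phi",-np.arctan(np.polyfit(ys[k],np.array(z)[k],1)[0]))
E
python3 slope.py; python3 -m inch '[[1,0,0,0.001,0],[1,0,0,0.002,0],[1,0,0,0.002,0]]' | grep contact;python3 -m inch '[[1,0,0,0.001,0],[1,0,0,0.002,0],[1,0,0,0.002,0]]' | grep contact; python3 slope.py; python3 go.py
```

```text
[0.1221 0.1198 0.1199 0.1186 0.1178 0.1163 0.1155 0.114  0.1136 0.1132
 0.112 ]
phi 0.04865082193732385
contact_force: [0.5, -0.1, 0.0]
contact_force: [0.9, -0.1, -0.3]
[0.1182 0.1171 0.1175 0.1149 0.1153 0.1143 0.1139 0.1129 0.1127 0.1112
 0.1119]
phi 0.033914394835738694
t 19.38 chest [-0.0022 -0.0886  0.1166] yaw -0.019471297641263874 F [ 0.3806  0.6763 -0.6268] q [-0.3955  0.3251  1.7188  0.0002  1.0982  1.0656] open 0.0019167489916275366
```

```bash
for i in 1; do python3 -m inch '[[1,0,0,0.001,0],[1,0,0,0.002,0],[1,0,0,0.002,0]]' | grep contact;python3 -m inch '[[1,0,0,0.001,0],[1,0,0,0.001,0]]' | grep contact;python3 -m inch '[[1,0,0,0.001,0],[1,0,0,0.001,0]]' | grep contact; python3 -m inch '[[1,0,0,0.001,0],[1,0,0,0.001,0]]' | grep contact; done;  python3 slope.py; python3 go.py
```

```text
contact_force: [-0.0, -0.5, -0.3]
contact_force: [-0.5, -0.8, -0.2]
contact_force: [-0.6, -0.6, 1.1]
contact_force: [0.0, 0.4, -0.2]
[0.1123 0.1116 0.1133 0.1118 0.1119 0.1119 0.1114 0.1109 0.1107 0.111
 0.1112]
phi 0.00830732326500269
t 20.23 chest [-0.0022 -0.0886  0.1117] yaw -0.017902391457059963 F [-0.2959  0.4959 -0.5732] q [-0.3954  0.3307  1.7215  0.0002  1.0897  1.0656] open 0.0008116445201717376
```

Nearly shut; continue in half-millimetre steps.

```bash
python3 -m inch '[[1,0,0,0.0005,0],[1,0,0,0.0005,0]]' | grep contact;python3 -m inch '[[1,0,0,0.0005,0],[1,0,0,0.0005,0]]' | grep contact;python3 -m inch '[[1,0,0,0.0005,0],[1,0,0,0.0005,0]]' | grep contact;python3 -m inch '[[1,0,0,0.0005,0],[1,0,0,0.0005,0]]' | grep contact; python3 go.py
```

```text
contact_force: [-0.1, -0.0, 0.2]
contact_force: [-0.7, -0.2, 0.5]
contact_force: [0.7, 0.4, 0.1]
contact_force: [-0.6, -1.2, 0.4]
t 20.9 chest [-0.0021 -0.0887  0.1098] yaw -0.01680857474147146 F [-0.6937 -1.1603  0.3781] q [-0.3955  0.3328  1.7225 -0.      1.0861  1.0657] open -0.0012951343806586943
```

```bash
python3 slope.py
```

```text
[0.1111 0.1104 0.1115 0.1108 0.1099 0.1105 0.1102 0.1109 0.1104 0.1107
 0.1107]
phi 0.0015600345143341988
```

```bash
python3 -m inch '[[1,0,0,0.0005,0],[1,0,0,0.0005,0]]' | grep contact;python3 -m inch '[[1,0,0,0.0005,0],[1,0,0,0.0005,0]]' | grep contact;python3 -m inch '[[1,0,0,0.0005,0],[1,0,0,0.0005,0]]' | grep contact; python3 go.py; python3 slope.py
```

```text
contact_force: [-0.9, 0.4, 2.7]
contact_force: [-2.7, 0.5, 4.3]
contact_force: [-3.2, 1.1, 6.9]
t 21.5 chest [-0.0021 -0.0888  0.1097] yaw -0.009718613003208532 F [-3.0647  1.4192  6.9085] q [-0.3954  0.3332  1.7222 -0.0002  1.0863  1.0657] open -0.0028472824645030623
[0.1107 0.1103 0.1113 0.1108 0.1109 0.1105 0.1104 0.1096 0.1101 0.1105
 0.111 ]
phi 0.0020398645299936893
```

```bash
python3 -m inch '[[1,0,0,0.0004,0],[1,0,0,0.0007,0],[1,0,0,0.0007,0]]' | grep contact; python3 -m inch '[[1,0,0,0,0],[1,0,0,0,0],[1,0,0,0,0]]' | grep contact
```

```text
contact_force: [-4.9, 0.8, 9.5]
contact_force: [-3.8, 0.7, 9.2]
```

```bash
for i in 1 2 3; do python3 -m inch '[[1,0,0,0,0],[1,0,0,0,0],[1,0,0,0,0],[1,0,0,0,0],[1,0,0,0,0]]' | grep contact; done
```

```text
contact_force: [-4.5, 2.2, 9.4]
contact_force: [-4.8, 1.9, 9.2]
contact_force: [-5.3, 0.7, 8.9]
```

```bash
python3 -m inch '[[1,0,0,-0.001,0],[1,0,0,-0.003,0],[1,0,0,-0.015,0],[1,0,0,-0.04,0],[1,0,0,-0.06,0]]' | grep contact;  python3 -m inch '[[1,0,0,-0.03,0],[1,0,0,-0.05,0],[1,0,0,-0.05,0],[1,0,0,-0.05,0],[1,0,0,-0.05,0]]' | grep contact; python3 slope.py; python3 lid.py c11; python3 go.py
```

```text
contact_force: [1.2, -0.8, -0.0]
contact_force: [-0.4, 0.4, -0.7]
[0.1117 0.11   0.1106 0.1101 0.1106 0.1107 0.1109 0.1104 0.1108 0.1112
 0.1108]
phi -0.0008554004631586089
scene [273.7, 163.6] 0.76 [-0.0029 -0.1101  0.1139]
top [282.5, 191.2] 0.7 [-0.0227  0.016   0.1084]
tri [-0.0683  0.0246  0.2712] 0.01580370257514667
t 24.48 chest [-0.0026 -0.0885  0.2162] yaw -0.016677364788905358 F [-0.1365  0.132  -0.03  ] q [-0.3955  0.2317  1.643  -0.      1.2692  1.0657] open 0.0009954135629525688
```

View pics/c11.png

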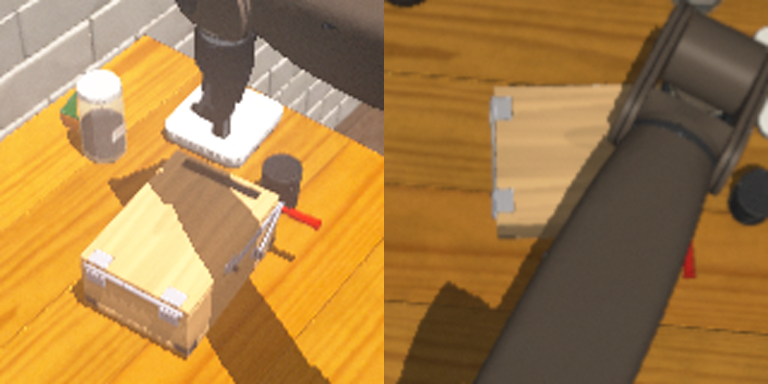

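The lid is shut flush, with its strip near (230,178) in the left half. The gripper is clear above it and the tins and cups are where they were.

```bash
python3 -c "
from plant import ctrl; print(ctrl.sign_off())"
```

```text
the job is handed in; nothing more can be done
None
```

I unlocked the stay, lowered the lid and held it shut with about 10 N for over a second, then moved the arm clear and handed the job in at about 25 s; sign-off returned no verdict.

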